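Clip self-closing tweezers on a crown's holding pin

TASK

Pick up the self-closing tweezers by squeezing their blue finger pads so that the jaws open, bring the open jaws level around the brass pin below the white crown, and push gently along the stand's slot until the pin presses the orange sprung stop between the jaws with a steady, light push of about 5 N for a moment (never as much as 10 N). Then let go, so that the tweezers clip on the pin and stay hanging there level on their own, and draw the hand away. Touch neither crown nor stand with the gripper, and leave the loose teal cast, glass dish and purple block near by where they are.

Things in the scene. Friction and masses are not known exactly. Their poses are not given: they have to be found in the camera images.
- tweezers_pads (a point): Centre of the self-closing steel tweezers, between their two blue ribbed finger pads and half-way up. x: from the black tail to the jaws; y: across the legs, the way the pads are squeezed; z: up. Pads 28 mm long, 12 mm high; over their outer faces 30 mm at rest, 27.7 mm when clipped on the pin, 17.3 mm squeezed right in (a firm limit; no harm).
- tweezers: The tweezers' frame: same point and axes as tweezers_pads. Black tail 12 x 12 mm at x -107 to -73 mm; legs cross at x 20 to 35 mm; jaws rubber-lined, 16 mm high at x 47 to 61 mm. Jaw gap: 2 mm at rest, 24 mm squeezed right in, in proportion between. All lies within 9 mm above and below this point. Mass about 45 g.
- rest: Fixed grey rest on which the tweezers lie level at the start, their centre 45 mm above the worktop. Origin on the worktop under the pads, axes as the tweezers'. Base plate 56 mm wide, 8 mm high; posts 39 mm high at x -90 mm (with lips 49 mm high beside the tail) and at x 32 mm; free space beside the pads. Lift the tweezers straight up.
- tweezers_throat (a point): Front face (as it is when not pressed) of the orange sprung stop between the jaws, 50 mm ahead of the centre of the pads on the tweezers' x axis; same axes. The stop is 10 x 10 mm and yields 1 mm for every 3 N, 6 mm at most. The jaws reach 11 mm past this face. The first touch gives a short bump; then the push grows by about 2.6 N per mm of hand travel.
- stop: The orange sprung stop itself; origin at the middle of its front face, moving with it.
- stand: Fixed aluminium stand, 56 x 41 x 24 mm, origin at the centre of its underside. It carries an upright round brass pin (6 mm diameter, bare from 27 to 73 mm above the worktop) with a white crown (12 mm wide, up to 86 mm) on top. x: along its slot, away from the robot. The tweezers go on along +x of the stand, tail towards the robot.
- stand_mid (a point): Point 50 mm above the worktop over the middle of the stand's slot, a good height for the jaws; axes as the stand's. The pin stands on the slot's centre line, but up to 7 mm ahead of or behind this point along x; where is not reported: feel for it. It is held fast. Reported positions may be a millimetre or two off.
- leaf_a (a joint): Angle (rad) of one leg of the tweezers: 0 at rest (jaws shut), 0.015 clipped on the pin, 0.085 squeezed fully open. Each pad pushes back with 9 N at rest to 14 N squeezed right in.
- leaf_b (a joint): The same for the other leg; both move alike.
- cast_teal: Loose teal dental cast 60 x 77 x 29 mm, origin at the centre of its underside. Bystander.
- glass_dish: Loose small round glass dish, 42 mm wide, 16 mm high, origin at the centre of its underside. Bystander.
- silicone_block: Loose purple block 30 x 42 x 22 mm on the near left of the stand (another stands far back), origin at the centre of its underside. Bystander.
Mind the look-alikes: they are no part of the job. Of the things that look like the tweezers, the larger one is meant.

How it is judged (in metres and radians):
On the way, in this order (a step that is already met when the one before it is completed fails the run):
1. the tweezers are squeezed open and carried off their rest (value of joint leaf_a above 0.04 rad and distance of tweezers_pads from where it was at the start of the episode above 0.05 m), for 0.1 s.
2. with the jaws still open round the pin, the pin presses the stop with more than 2 N (value of joint leaf_a above 0.035 rad and contact force between stop and stand above 2 N), for 0.2 s.
At the end, for the whole second after the job is handed in: Tweezers clipped on the pin: both jaws press it with over 2 N, leg angle 0.008 to 0.025 rad, level within 0.2 rad, pads over 25 mm above the worktop, the stop's face within 18 mm (level distance) of the slot's middle, at rest and let go (contact force between each of leaf_a_c5, leaf_b_c5 and stand above 2 N and value of joint leaf_a between 0.008 and 0.025 rad and angle between tweezers's own z axis and vertical below 0.2 rad and height (world z) of tweezers_pads above 0.025 m and horizontal distance between tweezers_throat and stand_mid below 0.018 m and linear speed of tweezers below 0.02 m/s and contact force between the fingers and anything else below 0.1 N); the robot touches nothing.
It fails at once if the pin is pressed against the stop with 10 N or more (contact force between stop and stand above 10 N).
It fails at once if a jaw of the tweezers is rammed into the stand or the pin with 15 N or more (contact force between any of leaf_a_c5, leaf_b_c5 and stand above 15 N).
It fails at once if the gripper or arm touches the stand or the crown (contact force between the arm and stand above 1 N).
It fails at once if the fingers touch the stand or the crown (contact force between the fingers and stand above 1 N).
It fails at once if a bystander is moved by more than 15 mm (distance of any of cast_teal, glass_dish, silicone_block from where it was at the start of the episode above 0.015 m).
It also fails if it takes over 48 s, if anything falls off the work surface, if the arm or the gripper's body presses on something with over 40 N, if the wrist force passes 120 N, or if a joint passes its speed limit or range.

ROBOT

A 7-joint arm with a two-finger parallel gripper is mounted at the origin on a cart in front of the work surface, level with it; the furniture and walls round the work are solid. World frame = base frame: x ahead of the robot, y to its left, z up, the work surface at z = 0. Lengths are in m, angles in degrees, forces in N, time in s.
With the tool pointing down it reaches from about 0.4 to 0.9 m from the base axis. Payload 5.5 kg.
Tool frame: the origin (TCP) lies midway between the tips of the shut fingers; the grasp point (between the pads) lies 19 mm behind it (manip.pinch_z is the distance from the TCP to the grasp point, in m); z points along the fingers, x is the direction in which the jaws open and shut, and the axes are right-handed (so a half turn about z gives the same grasp; the last joint's range is limited). The gripper opens to 85 mm and grips with 20 to 120 N. Pads are 22 mm wide; open, the fingers measure 114 mm over their backs; the gripper's body (76 mm by 85 mm) begins 54 mm behind the grasp point. The pads swing forward as they close: fully open they stand 13 mm farther back than shut.
Start: joints at [-53.503, 28.699, -24.465, 88.831, 12.651, 65.22, -12.049], TCP at [0.237, 0.605, 0.231] pointing down, gripper open.
Joint ranges: [-164.97, 164.97], [-17.58, 116.51], [-87.97, 89.64], [11.32, 138.91], [-80.73, 260.73], [10.89, 115.49], [-147.41, 147.41]. Speed limits (degrees/s): [147.25, 147.25, 180, 180, 180, 180, 180].

INTERFACE

Orientations are given as a 3x3 rotation matrix whose columns are the frame's x, y, z axes.
In Python, from station import manip gives the robot as it stands.
- The arm moves only by the shell command python3 -m creep 'ROWS' [FORCE]. ROWS is JSON, a list of rows, each a list of 7 numbers: the opening in per cent of the stroke, from 0 (shut) to 100 (fully open), then the shift along the tool's x, y, z in m, then the turn, a rotation vector about the tool's x, y, z in degrees. In form: [[claw, dx, dy, dz, rx, ry, rz], ...]. A call has 1 to 12 rows; each row shifts and turns the pose as measured when the row begins, along the tool's axes as they then stand; what a row does not reach is not made up. A row lasts 1/12 s, in which the tool goes at most 41.7 mm and 7.16 degrees, less where a joint would pass 70% of its speed; a pose out of reach is approached as far as the arm can. A call with a gripper value outside its range is refused whole. The fingers move at their own pace and stop on an object; FORCE is the grip in N (left out, the last holds). Time passes only in rows, so rows that do not move let the fingers close. It gives the time, the measured TCP pose, the force and the opening at its end, in the units of the state.
- manip.get_state(): the state, without advancing time (a new reading comes with each control period).
- manip.snapshot(name): name is "scene" or "side" or "wrist"; returns a dict with "frame" (384x512x3 uint8, red, green, blue), "z_map" (384x512 float32, m along the optical axis (not along the pixel's ray), 0 where there is no reading), "fov_y" (degrees; the focal length in pixels is half the picture's height over the tangent of half this angle, whatever the lens; pixels are square), "cx", "cy" (the principal point, pixels), "k1" (the pictures are not rectified: a ray, as slopes to the right and down, at radius r is drawn at 1 + k1 r^2 times it, then the intrinsics apply), "T" (4x4, takes a point from camera to world coordinates). Camera axes: x right, y down, z forward; pixel columns grow to the right and rows downward; lengths in m; the calibration is good to about 2 mm. A picture is of the moment at which its call begins.
- manip.finish_job(): hands the job in, once; it reports no verdict.
The state is a dict: "clock": time; "joint_pos": joint angles; "joint_vel": joint speeds; "joint_efforts": joint torques, N m; "ee_pos": TCP position; "tool_rot": TCP orientation; "contact_force": force on the tool from outside, world axes, zero at the start; "wrist_torque": the same for the moment, N m; "finger_gap": finger opening in m.
Only numpy, scipy, OpenCV 4.12 (cv2) and the standard library are available. Lean on these libraries where they do the work, as an engineer would, in place of code of your own. Each camera call takes 0.05 s, during which the arm holds its last target.

## Working session

There is one attempt and no reset: what is moved stays moved. The work goes in short steps, Python scripts to look and compute and a shell command to move; the robot and the scene stay as the last step left them, time stands still between calls to the robot, and variables do not carry over. Pictures are saved under pics/ and viewed, and the job is handed in when it is done.

```bash
ls; mkdir -p pics; python3 - <<'E'
from station import manip
import cv2
print({k:v for k,v in manip.get_state().items() if k in('clock','ee_pos','tool_rot','contact_force','finger_gap')}, manip.pinch_z)
for n in('scene','side','wrist'):
    d=manip.snapshot(n); cv2.imwrite(f'pics/{n}0.png',d['frame'][:,:,::-1]); print(n,d['fov_y'],d['cx'],d['cy'],d['k1'],d['T'])
E
```

```text
pics
{'clock': 0.0, 'ee_pos': array([0.23712371, 0.60445021, 0.23025237]), 'tool_rot': array([[ 3.65145694e-01,  9.30950040e-01, -8.02966941e-04],
       [ 9.30948315e-01, -3.65146565e-01, -1.79487055e-03],
       [-1.96413543e-03, -9.21314674e-05, -9.99998067e-01]]), 'contact_force': array([-0.74446501, -0.03742685, -0.40821736]), 'finger_gap': 0.08552115863688542} 0.0187
scene 43.584299108239286 257.0876529713262 190.69694615745797 -0.04911987890797319 [[ 0.78888067 -0.44184171  0.4271337  -0.08576678]
 [-0.61433412 -0.54871996  0.56700969 -0.83768462]
 [-0.01615175 -0.70970579 -0.704313    1.15359201]
 [ 0.          0.          0.          1.        ]]
side 42.52150981613275 254.94471637378942 191.69272750123295 -0.12710172706676418 [[ 0.88845083 -0.23778972  0.39256996 -0.02208226]
 [-0.4586381  -0.49257568  0.73960821 -1.12546551]
 [ 0.01749919 -0.83715306 -0.54668869  0.90564656]
 [ 0.          0.          0.          1.        ]]
wrist 64.83896832918289 252.89422833814038 188.33471511939322 -0.007392342427427678 [[ 0.36520657  0.88334734  0.29380544  0.16308446]
 [ 0.93092527 -0.34602602 -0.11680811  0.63571297]
 [-0.00151781  0.31616999 -0.94870134  0.37266225]
 [ 0.          0.          0.          1.        ]]
```

View pics/scene0.png

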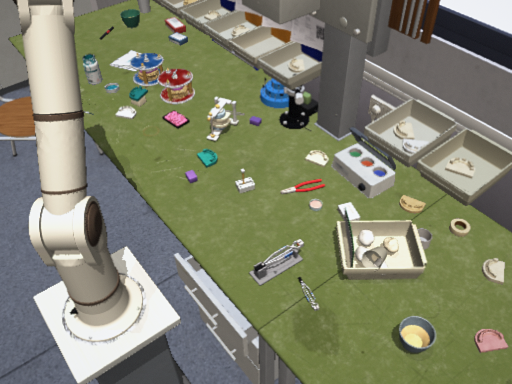

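View pics/side0.png

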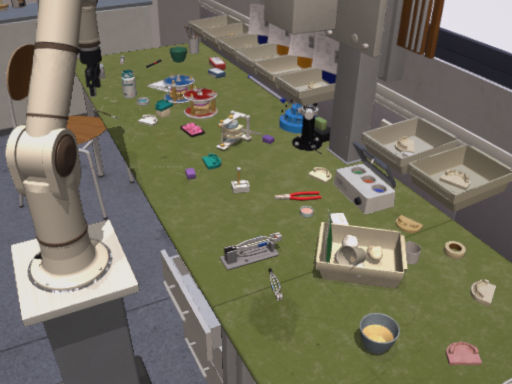

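View pics/wrist0.png

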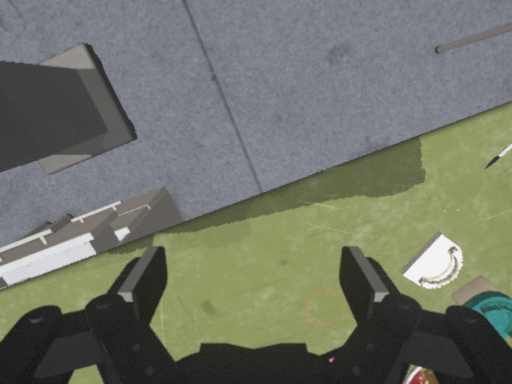

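```bash
python3 - <<'E'
import cv2,numpy as np
a=cv2.imread('pics/scene0.png')[220:320,230:350]; b=cv2.imread('pics/side0.png')[215:310,205:325]
c=cv2.imread('pics/scene0.png')[135:215,180:340]; d=cv2.imread('pics/side0.png')[140:225,170:330]
f=lambda x,w,h:cv2.resize(x,(w,h),interpolation=cv2.INTER_CUBIC)
cv2.imwrite('pics/z1.png',np.vstack([np.hstack([f(a,400,300),f(b,400,300)]),np.hstack([f(c,400,300),f(d,400,300)])]))
E
```

```text
(no output)
```

View pics/z1.png

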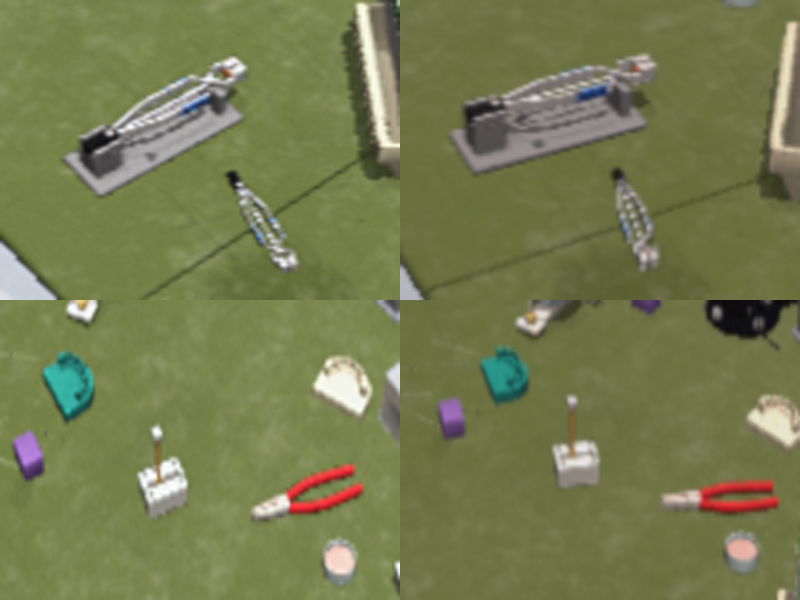

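```bash
cat > h.py <<'E'
from station import manip
import cv2,numpy as np
def K(d):
    f=d['frame'].shape[0]/2/np.tan(np.radians(d['fov_y']/2)); return np.array([[f,0,d['cx']],[0,f,d['cy']],[0,0,1]])
def ray(d,uv):
    p=cv2.undistortPoints(np.array([[uv]],float),K(d),np.array([d['k1'],0,0,0,0])).ravel()
    return d['T'][:3,3], d['T'][:3,:3]@np.array([p[0],p[1],1])
def plane(d,uv,z):
    o,r=ray(d,uv); return o+r*(z-o[2])/r[2]
def two(d1,u1,d2,u2):
    o1,r1=ray(d1,u1);o2,r2=ray(d2,u2)
    s=np.linalg.lstsq(np.c_[r1,-r2],o2-o1,rcond=None)[0]
    a=o1+r1*s[0];b=o2+r2*s[1]; return (a+b)/2,np.linalg.norm(a-b)
def proj(d,P):
    Ti=np.linalg.inv(d['T']); 
    q,_=cv2.projectPoints(np.array(P,float).reshape(-1,3),cv2.Rodrigues(Ti[:3,:3])[0],Ti[:3,3],K(d),np.array([d['k1'],0,0,0,0])); return q.reshape(-1,2)
def save(d,name): cv2.imwrite(f'pics/{name}.png',d['frame'][:,:,::-1])
E
python3 - <<'E'
from h import *
s=manip.snapshot('scene');e=manip.snapshot('side')
fs=lambda u,v,x0,y0,w,h:(x0+u*w/400-.5,y0+v*h/300-.5)
A=lambda u,v:fs(u,v,230,220,120,100); B=lambda u,v:fs(u,v,205,215,120,95)
C=lambda u,v:fs(u,v,180,135,160,80); D=lambda u,v:fs(u,v,170,140,160,85)
print('orange',two(s,A(228,73),e,B(237,70)), 'tail',two(s,A(97,140),e,B(88,110)))
print('orange z45',plane(s,A(228,73),.045),plane(e,B(237,70),.045),'tail49',plane(s,A(97,140),.05),plane(e,B(88,110),.05))
print('crown',two(s,C(156,133),e,D(172,101)), plane(s,C(156,133),.08),plane(e,D(172,101),.08))
# stand top z24 corners
for p in [(140,190-0),(187,480-300),(150,215),(187,205)]: print(plane(s,C(*p),.024))
E
```

```text
orange (array([ 0.53701302, -0.2017362 ,  0.05478037]), np.float64(0.0019515573375893018)) tail (array([ 0.40449643, -0.18767021,  0.04582483]), np.float64(0.002631733981592593))
orange z45 [ 0.5436711  -0.19599045  0.045     ] [ 0.54228562 -0.1914128   0.045     ] tail49 [ 0.40122585 -0.19025221  0.05      ] [ 0.40387215 -0.19186109  0.05      ]
crown (array([0.57909002, 0.12568524, 0.09063216]), np.float64(0.0005742144814479451)) [0.58607535 0.1353847  0.08      ] [0.58658287 0.14186721 0.08      ]
[0.55870268 0.13846448 0.024     ]
[0.61619769 0.10884501 0.024     ]
[0.55027941 0.10424692 0.024     ]
[0.59647437 0.08330116 0.024     ]
```

```bash
python3 -m creep '[[100,-0.02,0.026,-0.008,0,0,0],[100,-0.024,0.031,-0.008,0,0,0],[100,-0.024,0.031,-0.008,0,0,0],[100,-0.024,0.031,-0.008,0,0,0],[100,-0.024,0.031,-0.008,0,0,0],[100,-0.024,0.031,-0.008,0,0,0],[100,-0.024,0.031,0,0,0,0],[100,-0.024,0.031,0,0,0,0],[100,-0.024,0.031,0,0,0,0],[100,-0.024,0.031,0,0,0,0],[100,-0.024,0.031,0,0,0,0],[100,-0.024,0.031,0,0,0,0]]' 40
```

```text
clock: 1.25
ee_pos: [0.478, 0.2003, 0.2778]
tool_rot: [[0.345, 0.939, -0.004], [0.939, -0.345, 0.004], [0.003, -0.005, -1.0]]
contact_force: [0.1, -0.1, -0.7]
finger_gap: 0.0851
```

```bash
python3 -m creep '[[100,0,0,0,0,0,-6],[100,0,0,0,0,0,-6],[100,0,0,0,0,0,-6],[100,-0.03,0,0,0,0,-2],[100,-0.03,0,0,0,0,0],[100,0,0,0,0,0,0],[100,0,0,0,0,0,0]]'
python3 - <<'E'
from h import *
print(manip.get_state()['ee_pos']);save(manip.snapshot('wrist'),'w1')
E
```

```text
clock: 1.83
ee_pos: [0.4827, 0.1245, 0.2775]
tool_rot: [[0.005, 1.0, -0.001], [1.0, -0.005, 0.0], [0.0, -0.001, -1.0]]
contact_force: [0.4, 0.8, -0.4]
finger_gap: 0.0849
[0.48265783 0.1245291  0.27748033]
```

View pics/w1.png

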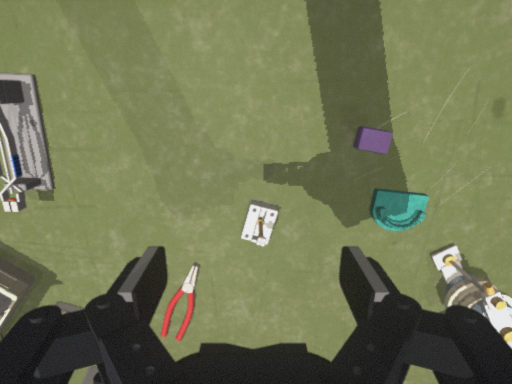

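```bash
python3 - <<'E'
import cv2,numpy as np
a=cv2.imread('pics/w1.png')[190:260,225:300]
cv2.imwrite('pics/z2.png',cv2.resize(a,(600,560),interpolation=cv2.INTER_CUBIC))
E
```

```text
(no output)
```

View pics/z2.png

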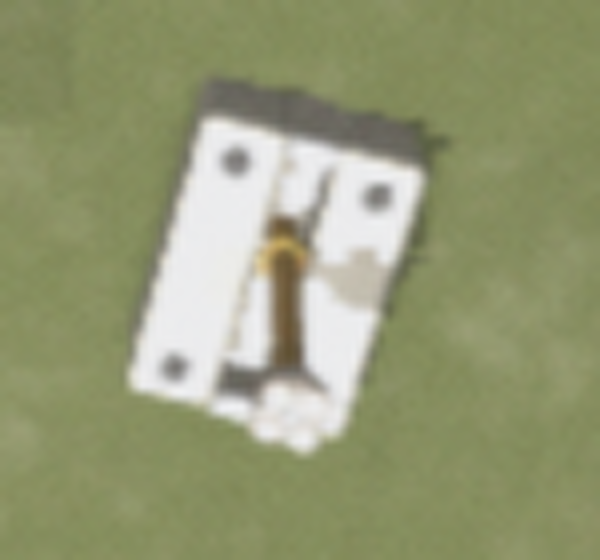

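```bash
python3 - <<'E'
from h import *
d=manip.snapshot('wrist')
p=lambda u,v:(225+u/8-.5,190+v/8-.5)
c=[plane(d,p(*q),.024) for q in[(203,118),(427,168),(130,385),(342,435)]]
for q in c: print(q)
print('mid',sum(c)/4); 
for a,b in((0,1),(2,3),(0,2),(1,3)):
    v=c[b]-c[a]; print(np.linalg.norm(v),np.degrees(np.arctan2(v[1],v[0])))
print('pin base',plane(d,p(283,255),.027),'crown',plane(d,p(295,405),.086))
s=manip.snapshot('scene');e=manip.snapshot('side')
g=lambda n,u,v:0
C=(180+156*.4-.5,135+133*80/300-.5)
print(two(d,p(295,405),s,C))
E
```

```text
[0.55804234 0.1204943  0.024     ]
[0.56773933 0.16000222 0.024     ]
[0.61018178 0.10671736 0.024     ]
[0.62062786 0.14547007 0.024     ]
mid [0.58914783 0.13317099 0.024     ]
0.0406805540770632 76.20969792397766
0.040135927236508655 74.91406241253084
0.05392889357859853 -14.801131628957686
0.05484870836384472 -15.363970775315389
pin base [0.58303826 0.1345099  0.027     ] crown [0.58133738 0.13510001 0.086     ]
(array([0.58532578, 0.13521462, 0.07994306]), np.float64(0.0013403369027133777))
```

```bash
python3 -m creep '[[100,-0.03,0,0,0,0,0],[100,-0.04,0,0,0,0,0],[100,-0.04,0,0,0,0,0],[100,-0.04,0,0,0,0,0],[100,-0.04,0,0,0,0,0],[100,-0.04,-0.01,0,0,0,0],[100,-0.04,-0.01,0,0,0,0],[100,-0.03,-0.01,0,0,0,0],[100,-0.015,0,0,0,0,0],[100,0,0,0,0,0,0],[100,0,0,0,0,0,0]]'
python3 - <<'E'
from h import *
d=manip.snapshot('wrist');save(d,'w2')
print(manip.get_state()['ee_pos']);cv2.imwrite('pics/z3.png',cv2.resize(d['frame'][100:290,180:380,::-1],(630,600),interpolation=cv2.INTER_CUBIC))
E
```

```text
clock: 2.95
ee_pos: [0.4597, -0.1869, 0.2766]
tool_rot: [[-0.027, 1.0, 0.004], [1.0, 0.027, 0.005], [0.005, 0.004, -1.0]]
contact_force: [-0.2, 0.2, -0.5]
finger_gap: 0.0852
[ 0.45989255 -0.18655172  0.2765993 ]
```

View pics/w2.png

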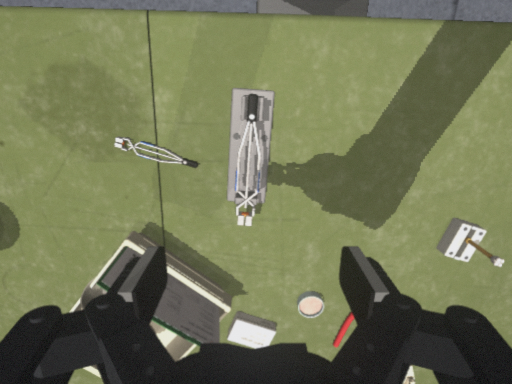

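View pics/z3.png

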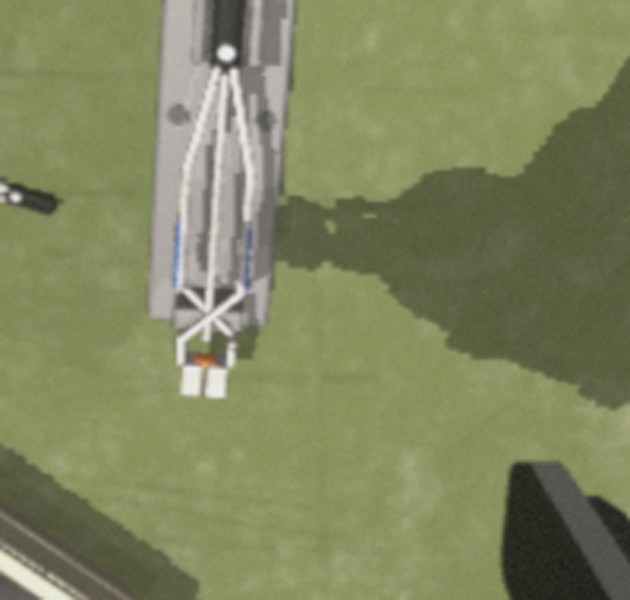

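```bash
python3 - <<'E'
from h import *
d=manip.snapshot('wrist')
p=lambda u,v:(180+u/3.15-.5,100+v/3.1579-.5)
P={}
for n,q,z in [('tip',(204,397),.053),('orangefront',(205,366),.05),('dot',(226,53),.053),('padL0',(178,222),.051),('padL1',(177,286),.051),('padR0',(250,222),.051),('padR1',(247,290),.051)]:
    P[n]=plane(d,p(*q),z); print(n,P[n])
v=P['tip']-P['dot'];print(np.linalg.norm(v),np.degrees(np.arctan2(v[1],v[0])))
u=v/np.linalg.norm(v);print('centre from tip',P['tip']-.061*u,'from pads',sum(P[k] for k in P if 'pad' in k)/4)
t=manip.get_state()['tool_rot'];print(np.degrees(np.arctan2(t[1,1],t[0,1])))
E
```

```text
tip [ 0.55514473 -0.1929858   0.053     ]
orangefront [ 0.54223193 -0.19287838  0.05      ]
dot [ 0.41323645 -0.18746202  0.053     ]
padL0 [ 0.47968405 -0.20485578  0.051     ]
padL1 [ 0.50664257 -0.20498076  0.051     ]
padR0 [ 0.47890829 -0.17612892  0.051     ]
padR1 [ 0.50760551 -0.17636092  0.051     ]
0.14201574866207967 -2.229113324818002
centre from tip [ 0.49419089 -0.19061317  0.053     ] from pads [ 0.4932101 -0.1905816  0.051    ]
1.7201727218111769
```

```bash
python3 -m creep '[[70,0,0,0.02,0,0,3.9],[65,-0.0028,0.0337,0,0,0,0],[65,0,0,0.03,0,0,0],[65,0,0,0.03,0,0,0],[65,0,0,0.03,0,0,0],[65,0,0,0.02,0,0,0],[65,0,0,0,0,0,0],[65,0,0,0,0,0,0]]'
python3 - <<'E'
from h import *
d=manip.snapshot('wrist');save(d,'w3')
s=manip.get_state();print(s['ee_pos'],s['tool_rot'],s['finger_gap'])
E
```

```text
clock: 3.72
ee_pos: [0.4972, -0.1679, 0.1401]
tool_rot: [[0.014, 1.0, 0.001], [1.0, -0.014, 0.014], [0.014, 0.001, -1.0]]
contact_force: [0.5, -0.8, 0.2]
finger_gap: 0.0558
[ 0.49725368 -0.16764789  0.14030627] [[ 0.01357467  0.99990679  0.00146007]
 [ 0.99980503 -0.0135942   0.01432108]
 [ 0.0143396   0.00126538 -0.99989638]] 0.055794151445809216
```

View pics/w3.png

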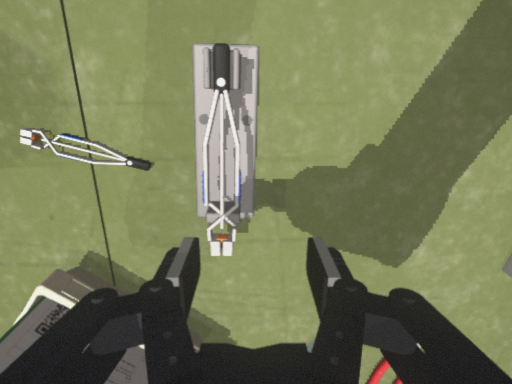

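```bash
cat >> h.py <<'E'
def go(c,head,z,tilt=True):
    """tool-frame shift & rotvec to bring TCP to c,z with tool y heading head, z down"""
    s=manip.get_state();R=s['tool_rot'];h=np.radians(head)
    y=np.array([np.cos(h),np.sin(h),0]);zz=np.array([0,0,-1.]);Rt=np.c_[np.cross(y,zz),y,zz]
    print('ee',s['ee_pos'],'gap',s['finger_gap'],'F',s['contact_force'],'clk',s['clock'])
    print('shift',np.round(R.T@(np.array([*c,z])-s['ee_pos']),4),'rot',np.round(np.degrees(cv2.Rodrigues(R.T@Rt)[0].ravel()),2))
E
python3 - <<'E'
from h import *
d=manip.snapshot('wrist')
for dd in [d]:
    cv2.imwrite('pics/z4.png',cv2.resize(d['frame'][60:270,130:330,::-1],(571,600),interpolation=cv2.INTER_CUBIC))
P={}
for n,q,z in [('tip',(222,255),.053),('dot',(221,83),.053),('padL0',(204,171),.051),('padL1',(204,203),.051),('padR0',(240,170),.051),('padR1',(241,203),.051)]:
    P[n]=plane(d,q,z); print(n,P[n])
v=P['tip']-P['dot'];print(np.linalg.norm(v),np.degrees(np.arctan2(v[1],v[0])))
print(sum(P[k] for k in P if 'pad' in k)/4, P['tip']-.061*v/np.linalg.norm(v))
go((.4935,-.1906),-2.1,.1)
E
```

```text
tip [ 0.55431139 -0.19253187  0.053     ]
dot [ 0.41411018 -0.18679075  0.053     ]
padL0 [ 0.47962105 -0.2034645   0.051     ]
padL1 [ 0.50671053 -0.20522502  0.051     ]
padR0 [ 0.47930751 -0.17499911  0.051     ]
padR1 [ 0.50729431 -0.17494131  0.051     ]
0.1403187122086318 -2.344902160328509
[ 0.49323335 -0.18965749  0.051     ] [ 0.49336247 -0.19003606  0.053     ]
ee [ 0.49782596 -0.16858484  0.14122203] gap 0.055567384641281345 F [-0.1059624   0.82311961  0.30222979] clk 3.8167
shift [-0.0226 -0.0041  0.0409] rot [ 0.17 -0.77  1.27]
```

View pics/z4.png

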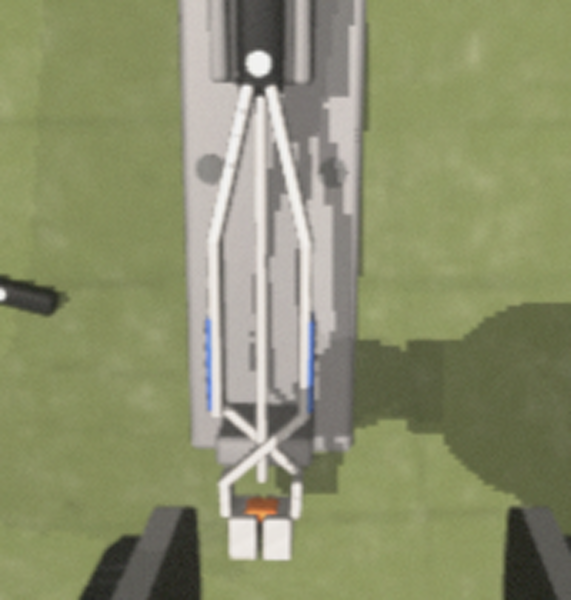

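Consistent: centre (0.4933, -0.1901), heading about -2.2°. The z4 picture shows the blue pads at about (210,365) and (311,365) in the crop. Correcting at height first.

```bash
python3 -m creep '[[65,-0.011,-0.002,0.01,0.17,-0.77,0.7],[65,-0.011,-0.002,0.01,0,0,0.6],[65,0,0,0.01,0,0,0],[65,0,0,0,0,0,0]]'
python3 - <<'E'
from h import *
go((.4933,-.1901),-2.2,.1)
E
```

```text
clock: 4.15
ee_pos: [0.4972, -0.1938, 0.1138]
tool_rot: [[0.039, 0.999, 0.01], [0.999, -0.039, -0.005], [-0.005, 0.01, -1.0]]
contact_force: [-0.4, 0.4, -0.1]
finger_gap: 0.0557
ee [ 0.49720557 -0.19375313  0.11382356] gap 0.055721883157507465 F [-0.3841505   0.43877085 -0.1114912 ] clk 4.15
shift [ 0.0036 -0.0042  0.0138] rot [ 0.57  0.27 -0.02]
```

```bash
python3 -m creep '[[65,0.0036,-0.0042,0.012,0.57,0.27,0],[65,0,0,0.012,0,0,0],[65,0,0,0,0,0,0],[65,0,0,0,0,0,0]]'
python3 - <<'E'
from h import *
go((.4933,-.1901),-2.2,.026)
E
```

```text
clock: 4.48
ee_pos: [0.4922, -0.191, 0.0875]
tool_rot: [[0.042, 0.999, -0.002], [0.999, -0.042, 0.001], [0.001, -0.002, -1.0]]
contact_force: [-0.3, -1.1, -0.2]
finger_gap: 0.0553
ee [ 0.4921841  -0.19097475  0.08745281] gap 0.055333935720931565 F [-0.28749334 -1.12876154 -0.19100858] clk 4.4833
shift [0.0009 0.0012 0.0615] rot [-0.1  -0.04 -0.21]
```

```bash
python3 -m creep '[[65,0.0009,0.0012,0.012,0,0,-0.2],[65,0,0,0.012,0,0,0],[65,0,0,0.012,0,0,0],[65,0,0,0.01,0,0,0],[65,0,0,0,0,0,0],[65,0,0,0,0,0,0]]'
python3 - <<'E'
from h import *
go((.4933,-.1901),-2.2,.026)
E
```

```text
clock: 4.98
ee_pos: [0.4938, -0.1892, 0.0369]
tool_rot: [[0.037, 0.999, -0.001], [0.999, -0.037, 0.001], [0.001, -0.002, -1.0]]
contact_force: [-0.3, -0.0, 0.2]
finger_gap: 0.0556
ee [ 0.4937695  -0.18916906  0.03693053] gap 0.05559676807682668 F [-0.25247594 -0.04768756  0.18404131] clk 4.9833
shift [-0.001  -0.0004  0.0109] rot [-0.09 -0.07  0.06]
```

```bash
python3 -m creep '[[65,-0.0008,-0.0003,0.008,0,0,0],[65,0,0,0.003,0,0,0],[65,0,0,0,0,0,0],[65,0,0,0,0,0,0]]'
python3 - <<'E'
from h import *
go((.4933,-.1901),-2.2,.026)
save(manip.snapshot('wrist'),'w5')
E
```

```text
clock: 5.32
ee_pos: [0.4939, -0.1901, 0.0252]
tool_rot: [[0.037, 0.999, -0.001], [0.999, -0.037, 0.001], [0.001, -0.001, -1.0]]
contact_force: [0.2, 0.2, 0.7]
finger_gap: 0.055
ee [ 0.49386283 -0.19013355  0.02518277] gap 0.05500404693803708 F [0.24129059 0.20459051 0.67078813] clk 5.3167
shift [ 0.     -0.0006 -0.0008] rot [-0.05 -0.06  0.07]
```

View pics/w5.png

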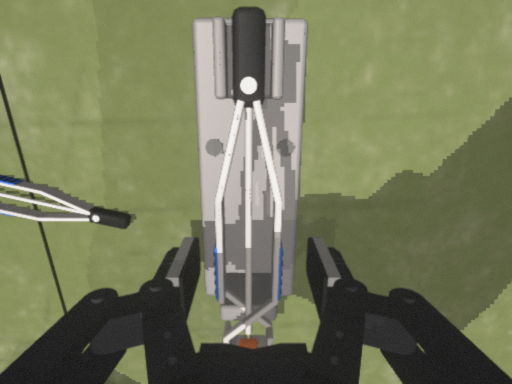

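```bash
python3 -m creep '[[40,0,0,0,0,0,0],[20,0,0,0,0,0,0],[0,0,0,0,0,0,0],[0,0,0,0,0,0,0],[0,0,0,0,0,0,0],[0,0,0,0,0,0,0],[0,0,0,0,0,0,0],[0,0,0,0,0,0,0]]' 45
python3 - <<'E'
from h import *
go((.4933,-.1901),-2.2,.026)
save(manip.snapshot('wrist'),'w6')
E
```

```text
clock: 6.03
ee_pos: [0.4954, -0.1907, 0.027]
tool_rot: [[0.037, 0.999, 0.003], [0.999, -0.037, -0.0], [0.0, 0.003, -1.0]]
contact_force: [-0.4, -0.2, -0.6]
finger_gap: 0.0162
ee [ 0.49535586 -0.19067316  0.02702166] gap 0.01617462929116463 F [-0.35585529 -0.19712059 -0.59307677] clk 6.0333
shift [ 0.0005 -0.0021  0.001 ] rot [ 0.16 -0.01  0.05]
```

View pics/w6.png

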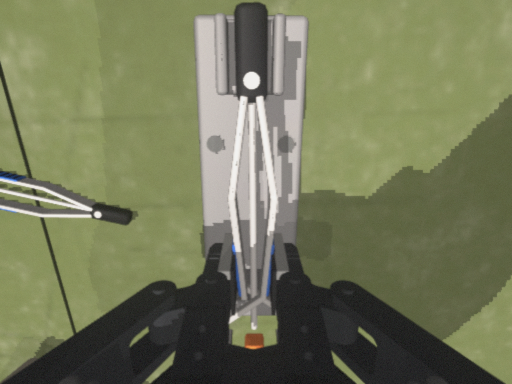

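```bash
python3 -m creep '[[0,0,0,-0.006,0,0,0],[0,0,0,-0.01,0,0,0],[0,0,0,-0.015,0,0,0],[0,0,0,-0.02,0,0,0],[0,0,0,-0.02,0,0,0],[0,0,0,-0.02,0,0,0],[0,0,0,-0.02,0,0,0],[0,0,0,-0.01,0,0,0],[0,0,0,0,0,0,0],[0,0,0,0,0,0,0]]'
python3 - <<'E'
from h import *
go((.5,.157),-15.1,.15)
save(manip.snapshot('wrist'),'w7')
d=manip.snapshot('side');save(d,'s7');d=manip.snapshot('scene');save(d,'c7')
E
```

```text
clock: 6.92
ee_pos: [0.494, -0.1903, 0.1584]
tool_rot: [[0.037, 0.999, 0.003], [0.999, -0.037, 0.0], [0.0, 0.003, -1.0]]
contact_force: [-1.0, -0.5, -0.2]
finger_gap: 0.0156
ee [ 0.49400573 -0.1903412   0.15838448] gap 0.015608974019808883 F [-1.0244677  -0.52081    -0.22295951] clk 6.9167
shift [ 0.3473 -0.007   0.0085] rot [ 0.14 -0.03 12.95]
```

View pics/w7.png

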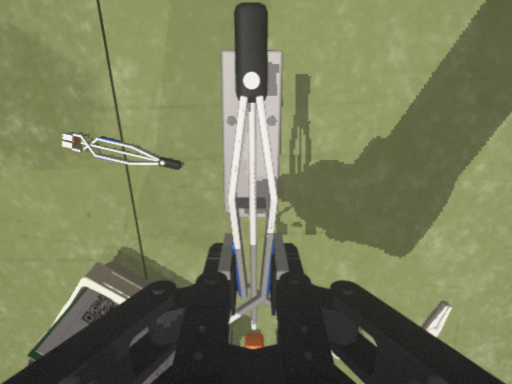

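View pics/s7.png

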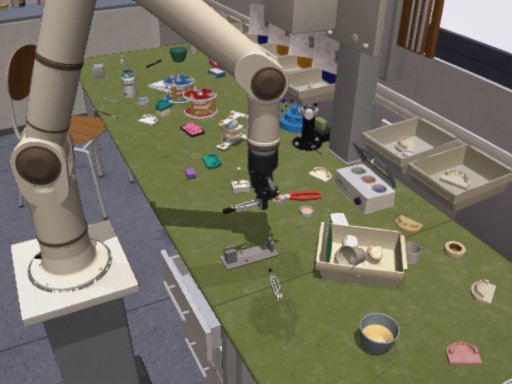

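```bash
python3 -m creep '[[0,0.012,0,0,0,0,1],[0,0.025,0,0,0,0,1],[0,0.035,0,0,0,0,1],[0,0.035,0,0,0,0,1],[0,0.035,0,0,0,0,1],[0,0.035,0,0,0,0,1],[0,0.035,0,0,0,0,1],[0,0.035,0,0,0,0,1],[0,0.03,0,0,0,0,1],[0,0.015,0,0,0,0,1],[0,0,0,0,0,0,0],[0,0,0,0,0,0,0]]'
python3 - <<'E'
from h import *
go((.5,.157),-15.1,.15)
E
```

```text
clock: 8.07
ee_pos: [0.5193, 0.1096, 0.1391]
tool_rot: [[0.225, 0.974, -0.03], [0.974, -0.225, -0.001], [-0.007, -0.029, -1.0]]
contact_force: [-0.2, -1.0, -1.0]
finger_gap: 0.0157
ee [0.51932374 0.10964556 0.13911393] gap 0.01566037800435817 F [-0.23383205 -0.95018351 -1.00659261] clk 8.0667
shift [ 0.0417 -0.0298 -0.0103] rot [-1.64  0.44  2.1 ]
```

```bash
python3 -m creep '[[0,0.014,-0.01,-0.005,-1.6,0.4,1],[0,0.014,-0.01,-0.005,0,0,1],[0,0.013,-0.01,0,0,0,0],[0,0,0,0,0,0,0],[0,0,0,0,0,0,0]]'
python3 - <<'E'
from h import *
go((.5,.157),-15.1,.15)
d=manip.snapshot('wrist');save(d,'w8')
E
```

```text
clock: 8.48
ee_pos: [0.4971, 0.1486, 0.1446]
tool_rot: [[0.268, 0.963, -0.009], [0.963, -0.268, -0.007], [-0.009, -0.007, -1.0]]
contact_force: [-0.1, -0.4, -1.2]
finger_gap: 0.0156
ee [0.4970629  0.14860852 0.14456404] gap 0.01563223589297397 F [-0.13724564 -0.4418531  -1.20598003] clk 8.4833
shift [ 0.0088  0.0005 -0.0055] rot [-0.39  0.52 -0.42]
```

View pics/w8.png

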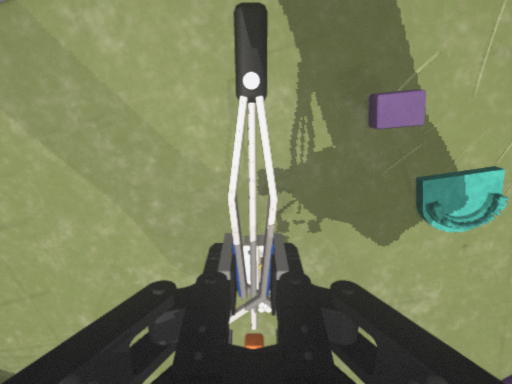

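```bash
python3 - <<'E'
from h import *
d=manip.snapshot('wrist');s=manip.get_state();R=s['tool_rot'];p=s['ee_pos']
zt=p[2]+.0187
for n,q,dz in[('dot',(251.5,80.5),.007),('stop',(254.5,341),.005),('tail',(251,3),.006),('legcross',(262,298),.002)]:
    X=plane(d,q,zt+dz); print(n,X,'tool',R.T@(X-p))
print('block',[plane(d,q,.022) for q in[(370,93),(425,91),(371,129),(426,124)]])
print('teal',[plane(d,q,.029) for q in[(417,177),(503,168),(450,231)]])
E
```

```text
dot [0.41777662 0.172022   0.17024256] tool [ 0.00114364 -0.08302619 -0.02513042]
stop [0.53545814 0.14062136 0.16824256] tool [ 0.00252626  0.03877587 -0.02399549]
tail [0.39350055 0.17861996 0.16924256] tool [ 0.00098699 -0.10817474 -0.02395286]
legcross [0.51405525 0.15027396 0.16524256] tool [ 0.0061014   0.01558809 -0.0208647 ]
block [array([0.44915066, 0.26404319, 0.022     ]), array([0.45974988, 0.3084659 , 0.022     ]), array([0.47898777, 0.26028716, 0.022     ]), array([0.48732103, 0.30656215, 0.022     ])]
teal [array([0.53009581, 0.29079188, 0.029     ]), array([0.54184646, 0.36443817, 0.029     ]), array([0.59141079, 0.31506902, 0.029     ])]
```

```bash
python3 -m creep '[[0,0.004,0,0.015,-0.3,0.4,-0.4],[0,0.004,0,0.02,0,0,0],[0,0,0,0.02,0,0,0],[0,0,0,0.02,0,0,0],[0,0,0,0.015,0,0,0],[0,0,0,0,0,0,0],[0,0,0,0,0,0,0]]'
python3 - <<'E'
from h import *
go((.5,.157),-15.1,.0315)
E
```

```text
clock: 9.17
ee_pos: [0.5045, 0.1444, 0.0515]
tool_rot: [[0.275, 0.961, 0.002], [0.961, -0.275, -0.005], [-0.004, 0.003, -1.0]]
contact_force: [0.7, 0.3, -0.9]
finger_gap: 0.0158
ee [0.50454185 0.14439284 0.05150621] gap 0.01580321841651914 F [ 0.72824075  0.26395092 -0.89302389] clk 9.1667
shift [ 0.011  -0.0079  0.0199] rot [ 0.19  0.24 -0.88]
```

```bash
python3 -m creep '[[0,0.006,-0.004,0,0.2,0.2,-0.9],[0,0.005,-0.004,0.005,0,0,0],[0,0,0,0.01,0,0,0],[0,0,0,0.005,0,0,0],[0,0,0,0,0,0,0],[0,0,0,0,0,0,0]]'
python3 - <<'E'
from h import *
go((.5,.157),-15.1,.0315)
for n in('side','scene'):
    d=manip.snapshot(n);save(d,n+'9')
    u,v=proj(d,[[.56,.14,.05]])[0].astype(int); print(u,v)
    cv2.imwrite(f'pics/z9{n}.png',cv2.resize(d['frame'][v-50:v+50,u-60:u+60,::-1],(720,600),interpolation=cv2.INTER_CUBIC))
E
```

```text
clock: 9.67
ee_pos: [0.5023, 0.1577, 0.0329]
tool_rot: [[0.26, 0.966, 0.005], [0.966, -0.26, 0.001], [0.002, 0.004, -1.0]]
contact_force: [-0.8, -0.9, -0.2]
finger_gap: 0.0158
ee [0.50234674 0.15773863 0.03291632] gap 0.015758442159105306 F [-0.7559746 -0.934227  -0.2454453] clk 9.6667
shift [-0.0013 -0.0021  0.0014] rot [ 0.24 -0.13  0.01]
231 177
235 179
```

View pics/z9side.png

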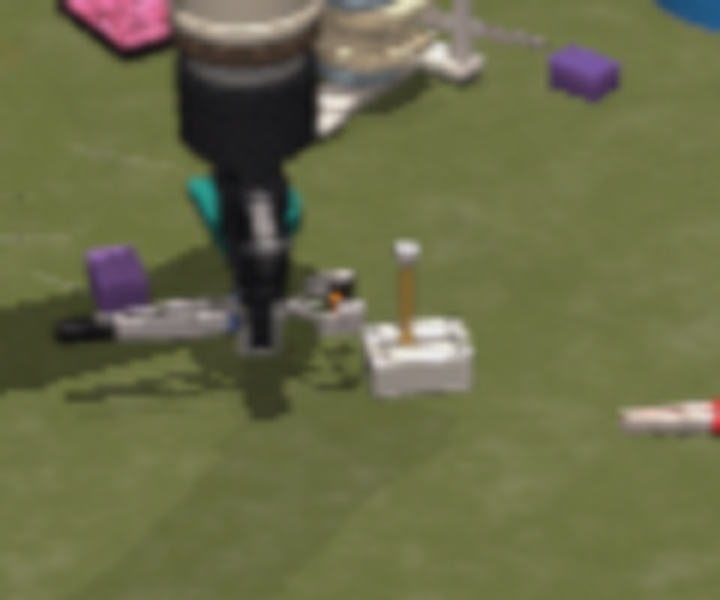

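View pics/z9scene.png

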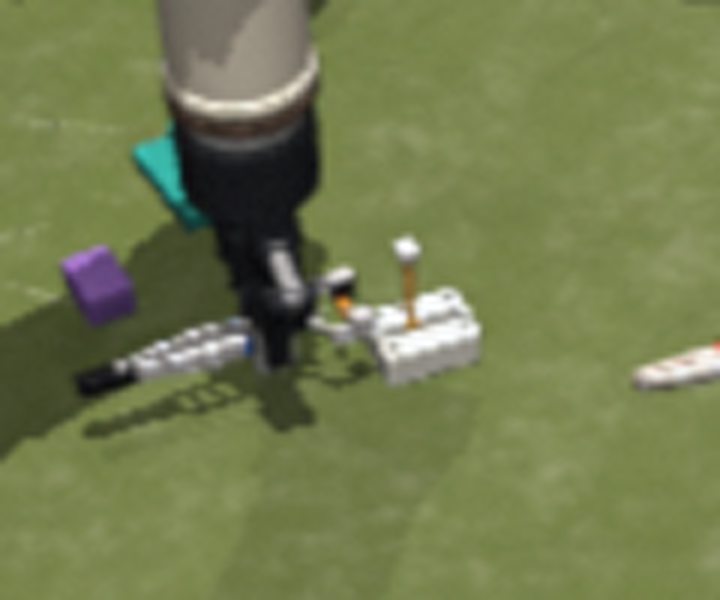

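```bash
python3 - <<'E'
from h import *
e=manip.snapshot('side');s=manip.snapshot('scene')
E=lambda u,v:(171+u/6-.5,127+v/6-.5); S=lambda u,v:(175+u/6-.5,129+v/6-.5)
o=two(e,E(337,298),s,S(345,302));c=two(e,E(407,252),s,S(406,250));b=two(e,E(406,338),s,S(412,324))
print('orange',o,'crown',c,'pinbase',b)
print([plane(e,E(337,298),.05),plane(s,S(345,302),.05)],'pin',[plane(e,E(407,338),.027),plane(s,S(412,324),.027)])
h=np.radians(-15.1);u=np.array([np.cos(h),np.sin(h),0]);w=np.array([-u[1],u[0],0])
for X in (c[0]-o[0],b[0]-o[0]):print(X@u,X@w)
go((.5,.157),-15.1,.0315)
E
```

```text
orange (array([0.54153797, 0.13299136, 0.06648076]), np.float64(0.0028466173552125318)) crown (array([0.57936352, 0.1251881 , 0.08960642]), np.float64(0.0013844465155991906)) pinbase (array([0.57671764, 0.11996561, 0.03843546]), np.float64(0.0024452852102076366))
[array([0.5509024 , 0.15702971, 0.05      ]), array([0.55269233, 0.14802909, 0.05      ])] pin [array([0.58365069, 0.13559738, 0.027     ]), array([0.58492478, 0.13004113, 0.027     ])]
0.03855231415229327 0.0023198991136986857
0.03735826756928168 -0.0034115355542842386
ee [0.50260741 0.15752837 0.03328607] gap 0.015952252614690906 F [-0.57967801 -0.82506051 -0.72086779] clk 9.8667
shift [-0.0012 -0.0024  0.0018] rot [ 0.27 -0.15 -0.02]
```

```bash
python3 -m creep '[[0,-0.001,0.004,0.0015,0.2,-0.1,0],[0,0,0.004,0,0,0,0],[0,0,0.004,0,0,0,0],[0,0,0.004,0,0,0,0],[0,0,0,0,0,0,0],[0,0,0,0,0,0,0]]'
python3 - <<'E'
from h import *
go((.5829-.9655*.048,.1345+.2605*.048),-15.1,.0315)
E
```

```text
clock: 10.37
ee_pos: [0.5209, 0.1513, 0.0325]
tool_rot: [[0.262, 0.965, 0.003], [0.965, -0.262, 0.001], [0.001, 0.003, -1.0]]
contact_force: [-0.1, 0.0, -1.7]
finger_gap: 0.0157
ee [0.52091687 0.15134782 0.03251047] gap 0.015746621233215078 F [-0.11108761  0.01543962 -1.69146991] clk 10.3667
shift [-0.0001  0.0162  0.0011] rot [ 0.17 -0.08 -0.08]
```

```bash
python3 -m creep '[[0,0,0.002,0.001,0.1,0,0],[0,0,0.002,0,0,0,0],[0,0,0.002,0,0,0,0],[0,0,0,0,0,0,0],[0,0,0,0,0,0,0]]'
python3 - <<'E'
from h import *
go((.5829-.9655*.048,.1345+.2605*.048),-15.1,.0315)
im=[]
for n in('side','scene'):
    d=manip.snapshot(n)
    u,v=proj(d,[[.57,.14,.05]])[0].astype(int)
    im.append(cv2.resize(d['frame'][v-25:v+25,u-33:u+33,::-1],(400,303),interpolation=cv2.INTER_CUBIC))
cv2.imwrite('pics/z10.png',np.hstack(im)); save(manip.snapshot('wrist'),'w10')
E
```

```text
clock: 10.78
ee_pos: [0.5272, 0.1495, 0.0313]
tool_rot: [[0.262, 0.965, 0.001], [0.965, -0.262, 0.001], [0.001, 0.001, -1.0]]
contact_force: [-0.3, -0.1, -0.3]
finger_gap: 0.0157
ee [0.52716188 0.14953307 0.03126958] gap 0.015687059957662116 F [-0.34161989 -0.12042917 -0.2553268 ] clk 10.7833
shift [ 0.      0.0097 -0.0002] rot [ 0.03 -0.07 -0.09]
```

View pics/z10.png

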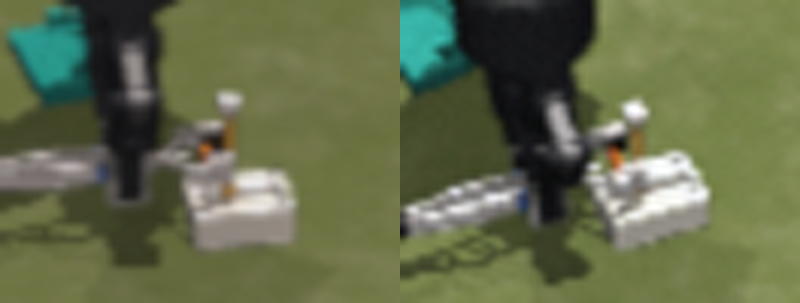

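View pics/w10.png

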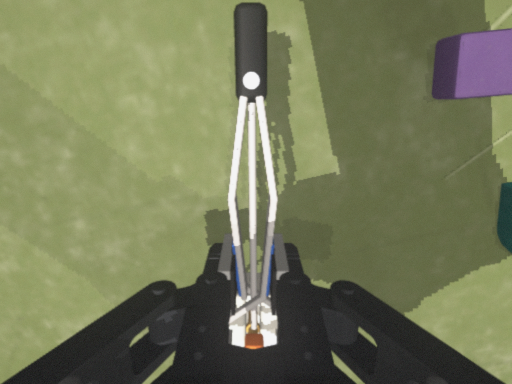

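```bash
cat >> h.py <<'E'
U=np.array([np.cos(np.radians(-15.1)),np.sin(np.radians(-15.1)),0]);W=np.array([-U[1],U[0],0])
def feel(n=8):
    F=[];P=[];T=[]
    for i in range(n):
        manip.snapshot('side'); s=manip.get_state();F.append(s['contact_force']);P.append(s['ee_pos']);T.append(s['wrist_torque'])
    F=np.array(F);P=np.array(P)
    print('along',-F.mean(0)@U,'each',np.round(-F@U,1),'lat',F.mean(0)@W,'fz',F.mean(0)[2],'pos',P.mean(0),'prog',P.mean(0)@U,'lat',P.mean(0)@W,'tq',np.mean(T,0),'gap',s['finger_gap'],'clk',s['clock'])
E
python3 -c "
from h import *
feel(6)"
python3 -m creep '[[0,0,0.0015,0,0,0,0],[0,0,0.0015,0,0,0,0],[0,0,0,0,0,0,0]]'
python3 -c "
from h import *
feel(6)"
```

```text
along -0.31812583126947425 each [ 0.  -0.9 -0.4  0.5 -1.  -0.1] lat -0.13149993401100551 fz -0.6718759177095462 pos [0.52705849 0.14956251 0.03134399] prog 0.46989883974445745 lat 0.28169962685459615 tq [-0.00404769  0.00717771  0.00413526] gap 0.015910843564667244 clk 11.2333
clock: 11.48
ee_pos: [0.5302, 0.1487, 0.0314]
tool_rot: [[0.262, 0.965, 0.001], [0.965, -0.262, 0.001], [0.001, 0.001, -1.0]]
contact_force: [-1.0, -0.1, -0.8]
finger_gap: 0.0157
along -0.1997144192479937 each [-0.2 -0.3 -0.1 -0.2 -0.2 -0.3] lat -0.13424762755384614 fz -0.4648358069724212 pos [0.52984677 0.14885345 0.0313471 ] prog 0.4727755578315514 lat 0.2817414012657953 tq [-0.00708136  0.00447353  0.00562172] gap 0.015795610601484718 clk 11.7833
```

```bash
python3 -m creep '[[0,0,0.001,0,0,0,0],[0,0,0.001,0,0,0,0]]'
python3 -c "
from h import *
feel(4)"
```

```text
clock: 11.95
ee_pos: [0.5315, 0.1484, 0.0313]
tool_rot: [[0.261, 0.965, 0.0], [0.965, -0.261, 0.001], [0.001, -0.0, -1.0]]
contact_force: [1.1, 0.0, -0.6]
finger_gap: 0.0154
along -0.138408003431069 each [-0.5  0.5 -0.3 -0.2] lat 0.20013492340988662 fz -0.5383923500274592 pos [0.53160591 0.14838803 0.03131789] prog 0.4745952098738202 lat 0.2817503203311981 tq [ 0.0172498  -0.01818958 -0.01088374] gap 0.01600978138201731 clk 12.15
```

```bash
python3 -m creep '[[0,0,0.001,0,0,0,0],[0,0,0,0,0,0,0]]'
python3 -c "
from h import *
feel(4)"
```

```text
clock: 12.32
ee_pos: [0.5324, 0.1481, 0.0313]
tool_rot: [[0.261, 0.965, 0.0], [0.965, -0.261, 0.001], [0.001, -0.0, -1.0]]
contact_force: [0.4, 0.7, -1.0]
finger_gap: 0.0158
along -0.3039902898249641 each [ 0.8 -1.1 -0.3 -0.7] lat -0.30365748371954604 fz -0.4224375464279869 pos [0.53224992 0.14822142 0.03124534] prog 0.47526037877815686 lat 0.28175722645803647 tq [0.00550566 0.00398181 0.00249573] gap 0.01573177219509522 clk 12.5167
```

```bash
python3 -m creep '[[0,0,0.001,0,0,0,0],[0,0,0,0,0,0,0]]'
python3 -c "
from h import *
feel(4)"
```

```text
clock: 12.68
ee_pos: [0.5332, 0.148, 0.0312]
tool_rot: [[0.261, 0.965, -0.0], [0.965, -0.261, 0.001], [0.001, -0.0, -1.0]]
contact_force: [-0.8, -0.5, -0.9]
finger_gap: 0.0156
along -0.48127225168303894 each [ 0.4 -1.3 -0.2 -0.9] lat 0.15398298888814405 fz -0.3580926364163674 pos [0.53298343 0.14803855 0.03120298] prog 0.4760162037853614 lat 0.28177175710439295 tq [-0.00109905 -0.00359727  0.01464828] gap 0.01569978257707626 clk 12.8833
```

```bash
python3 -m creep '[[0,0,0.001,0,0,0,0],[0,0,0,0,0,0,0]]'
python3 -c "
from h import *
feel(4)"
```

```text
clock: 13.05
ee_pos: [0.5339, 0.1478, 0.0312]
tool_rot: [[0.261, 0.965, -0.0], [0.965, -0.261, 0.001], [0.001, -0.001, -1.0]]
contact_force: [-1.0, 0.6, -0.4]
finger_gap: 0.0158
along 0.1902428100412412 each [-0.3 -0.4  0.6  0.9] lat -0.11898878752796818 fz -0.7196151641174411 pos [0.53370957 0.14787184 0.03115453] prog 0.4767607033461575 lat 0.28179996570599924 tq [-0.00720738  0.04190545 -0.00563967] gap 0.01586913928628963 clk 13.25
```

```bash
python3 -m creep '[[0,0,0.001,0,0,0,0],[0,0,0,0,0,0,0]]'
python3 -c "
from h import *
feel(4)"
```

```text
clock: 13.42
ee_pos: [0.5346, 0.1476, 0.0311]
tool_rot: [[0.261, 0.965, -0.001], [0.965, -0.261, 0.001], [0.001, -0.001, -1.0]]
contact_force: [0.2, -1.1, -0.1]
finger_gap: 0.0159
along 0.025791886107262685 each [-0.9  0.4  0.3  0.2] lat 0.016388797516672986 fz -0.6604463429919522 pos [0.53445502 0.14767771 0.03110043] prog 0.4775309907674735 lat 0.28180672630021486 tq [-0.01553445  0.03432056  0.0224517 ] gap 0.01585054649994263 clk 13.6167
```

```bash
python3 -m creep '[[0,0,0.001,0,0,0,0],[0,0,0,0,0,0,0]]'
python3 -c "
from h import *
feel(4)"
```

```text
clock: 13.78
ee_pos: [0.5349, 0.1475, 0.031]
tool_rot: [[0.26, 0.965, -0.002], [0.965, -0.26, 0.001], [0.0, -0.002, -1.0]]
contact_force: [-0.4, -1.3, -0.4]
finger_gap: 0.0157
along 0.7917774745520805 each [0.2 0.4 1.1 1.4] lat -0.04118430058216164 fz -0.6792498260851112 pos [0.53489548 0.14754806 0.03096985] prog 0.4779900121424704 lat 0.2817962987199731 tq [0.04909057 0.11987942 0.01612739] gap 0.016453913763918398 clk 13.9833
```

```bash
python3 -m creep '[[0,0,0.001,0,0,0,0],[0,0,0,0,0,0,0]]'
python3 -c "
from h import *
feel(4)"
```

```text
clock: 14.15
ee_pos: [0.5352, 0.1474, 0.0308]
tool_rot: [[0.26, 0.966, -0.003], [0.966, -0.26, 0.001], [0.0, -0.003, -1.0]]
contact_force: [-2.0, 0.4, -0.5]
finger_gap: 0.0159
along 1.8820356020640874 each [2.  1.  2.  2.4] lat 0.21990341890936863 fz -0.3121182078563286 pos [0.53521327 0.14742439 0.030822  ] prog 0.4783290456292971 lat 0.28175968838021004 tq [0.10535518 0.28872965 0.0050474 ] gap 0.015699945562846623 clk 14.35
```

```bash
python3 -m creep '[[0,0,0.0015,0,0,0,0]]'
python3 -c "
from h import *
feel(4)"
```

```text
clock: 14.43
ee_pos: [0.536, 0.1472, 0.0307]
tool_rot: [[0.26, 0.966, -0.004], [0.966, -0.26, 0.001], [-0.0, -0.004, -1.0]]
contact_force: [-3.2, 2.2, -0.5]
finger_gap: 0.0156
along 3.6024456824839617 each [4.3 3.2 4.1 2.9] lat 0.0873244819739828 fz 0.1295818104870672 pos [0.53600575 0.14715825 0.03061252] prog 0.47916349626375926 lat 0.2817091813101632 tq [ 0.22815819  0.68566919 -0.01179716] gap 0.015702073803491055 clk 14.6333
```

```bash
python3 -m creep '[[0,0,0.0013,0,0,0,0]]'
python3 -c "
from h import *
feel(6)"
```

```text
clock: 14.72
ee_pos: [0.5364, 0.147, 0.0304]
tool_rot: [[0.259, 0.966, -0.005], [0.966, -0.259, 0.001], [-0.001, -0.005, -1.0]]
contact_force: [-4.5, 2.0, 0.6]
finger_gap: 0.016
along 5.018497042493696 each [4.9 4.3 5.5 5.8 4.6 5.1] lat 0.46317828644231235 fz 0.46480007710328125 pos [0.53649283 0.14700276 0.03035436] prog 0.47967426710592187 lat 0.28168594245816425 tq [0.29597823 0.93115657 0.02193715] gap 0.01583827248613154 clk 15.0167
```

```bash
python3 -m creep '[[0,0,-0.001,-0.0003,0,0,0],[0,0,-0.0005,0,0.15,0,0]]'
python3 -c "
from h import *
feel(4)"
```

```text
clock: 15.18
ee_pos: [0.5353, 0.1474, 0.0307]
tool_rot: [[0.259, 0.966, -0.007], [0.966, -0.259, 0.002], [-0.0, -0.007, -1.0]]
contact_force: [-1.6, 0.4, -0.4]
finger_gap: 0.0156
along 2.6387594902620353 each [2.6 2.5 3.2 2.3] lat -0.3305800937702283 fz -0.2422342068826505 pos [0.53548575 0.14732611 0.03076485] prog 0.4786177221242509 lat 0.28173577726719495 tq [ 0.16567285  0.45694983 -0.00368161] gap 0.015767605440388636 clk 15.3833
```

```bash
python3 -m creep '[[17,0,-0.0005,0,-0.3,0,0],[20,0,0,0,0,0,0],[21,0,0,0,0,0,0],[22,0,0,0,0,0,0],[23,0,0,0,0,0,0],[24,0,0,0,0,0,0],[25,0,0,0,0,0,0]]'
python3 -c "
from h import *
feel(3)"
```

```text
clock: 15.97
ee_pos: [0.5353, 0.1474, 0.0307]
tool_rot: [[0.26, 0.966, -0.001], [0.966, -0.26, 0.0], [-0.0, -0.001, -1.0]]
contact_force: [-3.0, 0.9, -0.8]
finger_gap: 0.0216
along 2.5356376975971275 each [2.6 2.8 2.3] lat 0.3433559817070434 fz -0.585138306288192 pos [0.53530153 0.14734292 0.03071659] prog 0.4784354849027037 lat 0.28170402219809715 tq [ 0.17945984  0.46750154 -0.00299798] gap 0.02123072629901055 clk 16.1167
```

```bash
python3 -m creep '[[26,0,0,0,0,0,0],[27,0,0,0,0,0,0],[28,0,0,0,0,0,0],[29,0,0,0,0,0,0],[29.5,0,0,0,0,0,0],[30,0,0,0,0,0,0]]'
python3 -c "
from h import *
feel(4)"
```

```text
clock: 16.62
ee_pos: [0.535, 0.1475, 0.0306]
tool_rot: [[0.26, 0.966, -0.002], [0.966, -0.26, 0.0], [-0.0, -0.002, -1.0]]
contact_force: [-1.5, 0.8, -0.4]
finger_gap: 0.0257
along 3.061540520259811 each [3.4 2.9 2.6 3.4] lat 0.6534742980693308 fz -0.8991443043292588 pos [0.53500791 0.14750785 0.0305993 ] prog 0.4781090340906035 lat 0.2817867653560937 tq [ 0.2136628   0.50685463 -0.01225174] gap 0.02567553564284114 clk 16.8167
```

```bash
python3 -m creep '[[30.5,0,0,0,0,0,0],[31,0,0,0,0,0,0],[31.5,0,0,0,0,0,0],[32,0,0,0,0,0,0],[32.5,0,0,0,0,0,0],[33,0,0,0,0,0,0]]'
python3 - <<'E'
from h import *
feel(4)
im=[]
for n in('side','scene'):
    d=manip.snapshot(n)
    u,v=proj(d,[[.55,.14,.05]])[0].astype(int)
    im.append(cv2.resize(d['frame'][v-38:v+38,u-50:u+50,::-1],(400,303),interpolation=cv2.INTER_CUBIC))
cv2.imwrite('pics/z11.png',np.hstack(im)); save(manip.snapshot('wrist'),'w11')
E
```

```text
clock: 17.32
ee_pos: [0.5355, 0.1466, 0.0307]
tool_rot: [[0.261, 0.965, -0.001], [0.965, -0.261, -0.001], [-0.001, -0.001, -1.0]]
contact_force: [-0.6, 0.0, -0.2]
finger_gap: 0.0283
along -0.13796582406407698 each [ 0.9 -0.  -1.3 -0.2] lat -0.3543503183385709 fz -0.04951328057584231 pos [0.53591127 0.14659994 0.0308701 ] prog 0.47921771398854346 lat 0.2811455300491597 tq [-0.01005237 -0.00699086  0.00064546] gap 0.028253177853549888 clk 17.5167
```

View pics/z11.png

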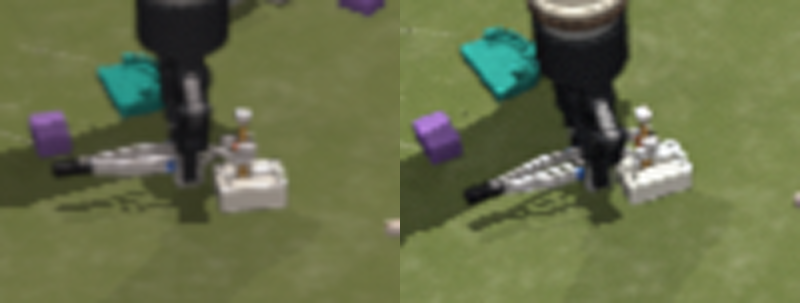

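View pics/w11.png

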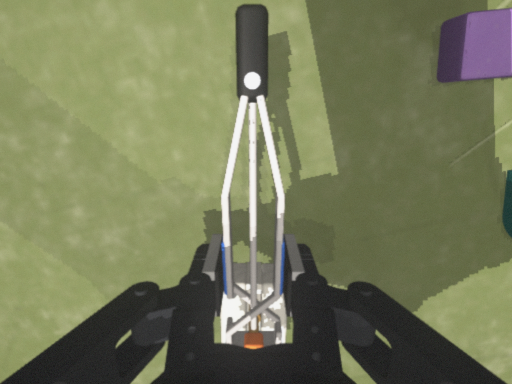

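```bash
python3 -m creep '[[36,0,0,0,0,0,0],[42,0,0,0,0,0,0],[50,0,0,0,0,0,0],[60,0,0,0,0,0,0],[60,0,0,0,0,0,0],[60,0,0,-0.003,0,0,0],[60,0,0,-0.006,0,0,0],[60,0,0,-0.01,0,0,0]]'
python3 - <<'E'
from h import *
feel(3)
go((.535,.147),-15.1,.2)
save(manip.snapshot('wrist'),'w12')
E
```

```text
clock: 18.33
ee_pos: [0.534, 0.1463, 0.0491]
tool_rot: [[0.261, 0.965, -0.005], [0.965, -0.261, -0.001], [-0.003, -0.004, -1.0]]
contact_force: [-0.9, 0.5, -0.5]
finger_gap: 0.051
along -0.3506262111871103 each [-0.5 -0.3 -0.3] lat 0.3557565290740522 fz 0.8698719953503765 pos [0.53585792 0.14683808 0.05108152] prog 0.4791041745738674 lat 0.2813615495305838 tq [-0.00782238 -0.02416975 -0.02445266] gap 0.05163284691559845 clk 18.4833
ee [0.53585961 0.14681249 0.05058684] gap 0.05163284691559845 F [ 0.29290274 -0.14810127  0.03139291] clk 18.4833
shift [-1.000e-04 -9.000e-04 -1.494e-01] rot [-0.01  0.02 -0.01]
```

View pics/w12.png

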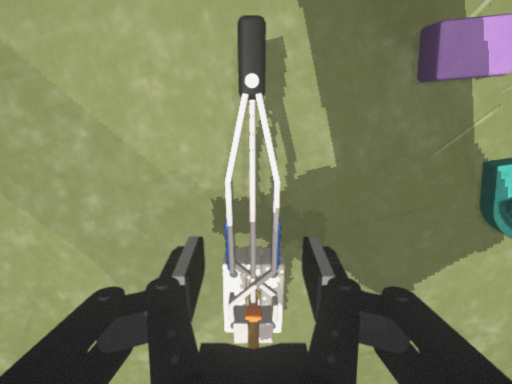

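```bash
python3 -m creep '[[60,0,-0.001,-0.01,0,0,0],[60,0,-0.001,-0.012,0,0,0],[60,0,-0.001,-0.015,0,0,0],[60,0,-0.001,-0.018,0,0,0],[60,0,-0.002,-0.02,0,0,0],[60,0,-0.003,-0.02,0,0,0],[60,0,-0.005,-0.02,0,0,0],[60,0,-0.01,-0.01,0,0,0],[60,0,-0.01,0,0,0,0],[60,0,0,0,0,0,0],[60,0,0,0,0,0,0],[60,0,0,0,0,0,0]]'
python3 - <<'E'
from h import *
im=[]
for n in('side','scene'):
    d=manip.snapshot(n)
    u,v=proj(d,[[.55,.14,.05]])[0].astype(int)
    im.append(cv2.resize(d['frame'][v-38:v+38,u-50:u+50,::-1],(400,303),interpolation=cv2.INTER_CUBIC))
a=np.hstack(im)
d=manip.snapshot('wrist')
cv2.imwrite('pics/z13.png',a); save(d,'w13')
E
```

```text
clock: 19.53
ee_pos: [0.4996, 0.1559, 0.1882]
tool_rot: [[0.26, 0.966, 0.001], [0.966, -0.26, 0.0], [0.0, 0.001, -1.0]]
contact_force: [-0.2, 0.6, 0.3]
finger_gap: 0.0514
```

View pics/z13.png

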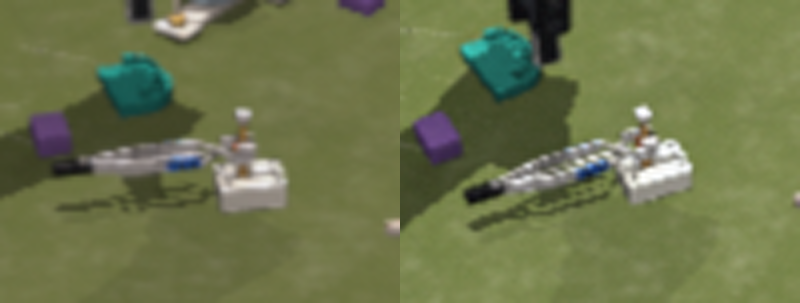

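View pics/w13.png

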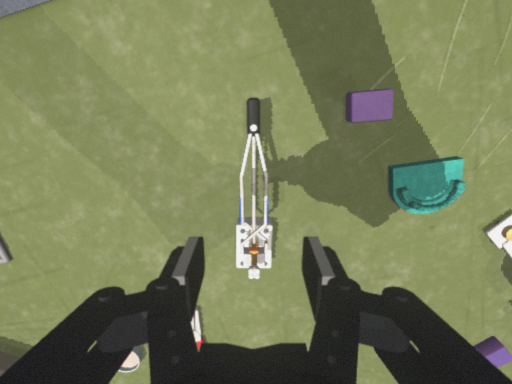

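The tweezers hang level on the pin, the tail is at the same pixel (about (70,167)) as when they were held, the hand is clear, and the block, cast and dish have not moved. Handing in.

```bash
python3 -c "
from station import manip
print(manip.finish_job(), manip.get_state()['clock'])"
```

```text
the job is handed in; nothing more can be done
the job is handed in; nothing more can be done
```

The tweezers are clipped on the brass pin and hang there on their own, in line with the slot. I handed the job in at about 20 s on the robot's clock, of the 48 s allowed; no verdict is reported.

- **Pick-up and approach:** I squeezed the blue pads, lifted the tweezers straight up off the rest and brought the open jaws level round the pin. I then advanced in small steps until I felt the stop.
- **Push:** The averaged push grew smoothly from 2 to 3.6 to 5.0 N and held near 5 N for about 0.3 s. Single readings were 4.3 to 5.8 N, with noise of about 1 N. I never read anything near 10 N.
- **Release:** I backed off to about 2.6 N, opened the fingers slowly and lifted the hand straight up and away. The force read about zero once the fingers let go.

**Last checks:** After the hand withdrew, the side and scene pictures showed the tail at the same pixels as when held, so the tweezers look level and still. The purple block and teal cast had not visibly moved; the dish was judged by eye only.

**Not checked directly:** I could not measure the jaw force or leg angle. The finger opening at release, about 28 mm, fits the clipped pad width of 27.7 mm.

**Disagreements:** Two-camera positions from the far cameras differed from the wrist-camera positions by up to about 15 mm, mostly in height. I relied on the wrist camera, and the contact I felt came within 1 to 2 mm of its prediction. The arm also drifted sideways by up to 20 mm in some longer moves; I corrected this before each approach.

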